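# Hang the forming frame on the fold-out hook

## Task

On the leather bench, swing the folded steel hook on the plywood side panel all the way out until it stands square to the panel. Then take the plywood forming frame (the board with the open window) from its stand and hang it by its window on the hook, between the upturned end and the panel, and let go. Leave the other board, which has no window, standing where it is.

Things in the scene. Friction and masses are not known exactly. Their poses are not given: they have to be found in the camera images.
- hook (a joint): Steel folding hook on a fixed plywood panel (280 long, 190 mm high): 0 folded flat along the panel, 1.571 (stop) square out from it; starts at 0 to 0.25. Hinge axis vertical, 35 mm off the panel's face; growing values turn it clockwise seen from above. Slightly stiff (about 1 N at the post), stays where left.
- hook_post (a point): Centre of the hook's upturned end, an upright round post 14 mm thick, where to grip it: 182.5 mm above the bench; the post's top is at 200 mm. The level round bar under it, 10 mm thick, has its top at 165 mm: keep fingertips above that. x runs along the bar from hinge to post, z up; the hinge axis lies 115 mm along -x.
- frame_mid (a point): Middle of the loose plywood frame, 12 thick (x) x 100 wide (y) x 155 mm high (z), 0.1 kg, upright in a 28 mm high stand (slot 20 deep). Its window, 60 wide, mid-width, reaches from 47.5 mm below this point to 29.5 above; upper corners cut at 45 degrees, 18 mm. Grip it across the thickness on the 48 mm of solid wood above the window. Both faces alike.
- board: The other board, to be left alone: same outline (12 x 100 x 155 mm), no window, with a raised wooden block on one face; it stands in the other stand. Origin at the centre of its underside; x is its thickness, z up.
There are look-alikes about, which are no part of the job. Leave any pink look-alike of the part that bears frame_mid alone.

How it is judged:
On the way:
1. the hook is swung out (value of joint hook above 1.35 rad), for 0.2 s.
At the end, for the whole second after the job is handed in: Hook out (above 1.35 rad); the frame's middle 10 to 98 mm from the post towards the hinge, within 25 mm of the bar's line, 37 to 62 mm below the post's centre (47 when hanging on the bar), upright within 0.35 rad, let go; the other board within 30 mm of its start and upright within 0.3 rad (value of joint hook above 1.35 rad and x of frame_mid in the frame of hook_post between -0.098 and -0.01 m and y of frame_mid in the frame of hook_post between -0.025 and 0.025 m and z of frame_mid in the frame of hook_post between -0.062 and -0.037 m and angle between frame_mid's own z axis and vertical below 0.35 rad and velocity of joint hook below 0.1 rad/s and distance of board from where it was at the start of the episode below 0.03 m and angle between board's own z axis and vertical below 0.3 rad); the robot touches nothing.
It fails at once if the other board is knocked over or carried off (distance of board from where it was at the start of the episode above 0.05 m or angle between board's own z axis and vertical above 0.6 rad).
It also fails if it takes over 67 s, if anything falls off the work surface, if the arm or the gripper's body presses on something with over 40 N, if the wrist force passes 120 N, or if a joint passes its speed limit or range.

## Robot

A 6-joint arm with a two-finger parallel gripper is mounted at the origin on the work surface. World frame = base frame: x ahead of the robot, y to its left, z up, the work surface at z = 0. Lengths are in m, angles in rad, forces in N, time in s.
With the tool pointing down it reaches from about 0.425 to 0.95 m from the base axis. Payload 3.5 kg.
Tool frame: the origin (TCP) lies midway between the tips of the shut fingers; the grasp point (between the pads) lies 19 mm behind it (ctrl.pinch_z is the distance from the TCP to the grasp point, in m); z points along the fingers, y is the line along which they close (so a half turn about z gives the same grasp; the last joint's range is limited). The gripper opens to 85 mm and grips with 20 to 120 N. Pads are 22 mm wide; open, the fingers measure 114 mm over their backs; the gripper's body (76 mm by 85 mm) begins 54 mm behind the grasp point. The pads swing forward as they close: fully open they stand 13 mm farther back than shut.
Start: joints at [0.982, 0.286, 1.577, -0, 1.279, -0.15], TCP at [0.287, 0.611, 0.231] pointing down, gripper open.
Joint ranges: [-2.77, 2.77], [-0.9, 2.22], [0.21, 2.48], [-1.53, 4.67], [0.24, 2.81], [-2.84, 2.84]. Speed limits (rad/s): [2.79, 2.79, 3.14, 3.14, 3.14, 3.14].

## Interface

Orientations are given as a unit quaternion [x, y, z, w].
In Python, from plant import get_state, viewer, sign_off, ctrl gives the robot as it stands. The module is installed in compiled form; this text tells all that it offers.
- The arm moves only by the shell command python3 -m handwheel 'ROWS' [FORCE]. ROWS is JSON, a list that holds one entry, the list of rows, each a list of 5 numbers: the finger opening in m, from 0 to 0.0854, then the shift along the tool's x, y, z in m, then the turn about the tool's z in degrees. In form: [[[claw, x, y, z, spin], ...]]. A call has 1 to 12 rows; each row shifts and turns the commanded pose from where the row before left it, along the tool's axes as they then stand; what a row does not reach is not made up. A row lasts 1/12 s, in which the tool goes at most 41.7 mm and 7.16 degrees, less where a joint would pass 70% of its speed; a pose out of reach is approached as far as the arm can. A call is refused whole if a number of a shift passes 0.0417 or a number of a turn 7.16, either way. A call with a gripper value outside its range is refused whole. The fingers move at their own pace and stop on an object; FORCE is the grip in N (left out, the last holds). Time passes only in rows, so rows that do not move let the fingers close. It gives the time, the measured TCP pose, the force, the opening and the grip force at its end, in the units of the state.
- get_state(): the state, without advancing time (a new reading comes with each control period).
- viewer.read_camera(name): name is "side" or "top" or "wrist"; returns the picture (384x512x3 uint8, blue, green, red); there is no depth.
- viewer.camera_params(name): a dict with "fov_y" (degrees; the focal length in pixels is half the picture's height over the tangent of half this angle, whatever the lens; pixels are square), "cx", "cy" (the principal point, pixels), "xyz" and "attitude" of the camera in the world; the wrist camera has in their place "hand_eye" (4x4, takes a point from camera to tool coordinates, whose origin is the TCP and whose axes are the flange's). Camera axes: x right, y up, looking along -z (the intrinsics and any distortion apply to the point x, -y, -z); pixel columns grow to the right and rows downward; lengths in m; the calibration is good to about 2 mm. A picture is of the moment at which its call begins: read the wrist's pose just before it. camera_params takes no time and is no camera call.
- sign_off(): hands the job in; it is judged then, once.
Trained networks look in the newest picture that a camera, given by its name, has taken for a name from the list of things; names that differ only in an ending like _2 or _b are one class to them, and where a whole thing is asked for, a point or a joint stands for the part that bears it (a point fixed in the world has none). Each returns a list of dicts, best first, with "confidence" (0 to 1); they miss things now and then, are a little off and sometimes report something else, mostly with a low value. They report only what shows in the picture. A call takes as long as a camera call. They do not tell look-alikes from the thing itself.
- viewer.look_for(camera, name): "extent" ([left, top, width, height] as shares, 0 to 1, of the picture: columns of its width, rows of its height, round what is visible of it).
- viewer.outline_of(camera, name): "mask" (384x512 bool, what is visible of it) and "extent" ([left, top, width, height] as shares, 0 to 1, of the picture: columns of its width, rows of its height, round what is visible of it).
- viewer.pinpoint(camera, name): "xy" ([column, row] as shares, 0 to 1, of the picture: columns of its width, rows of its height: a listed point, or the origin of a listed thing).
The state is a dict: "time": time; "qpos": joint angles; "dq": joint speeds; "joint_efforts": joint torques, N m; "eef_pos": TCP position; "tcp_rot": TCP orientation; "contact_force": force on the tool from outside, world axes, zero at the start; "wrist_torque": the same for the moment, N m; "opening": opening from 0.0 (shut) to 1.0 (fully open); "finger_force": force on a finger pad.
Only numpy, scipy, OpenCV 4.12 (cv2) and the standard library are available. Lean on these libraries where they do the work, as an engineer would, in place of code of your own. Each camera call takes 0.05 s, during which the arm holds its last target. There are 200 camera calls.

## Working session

There is one attempt and no reset: what is moved stays moved. The work goes in short steps, Python scripts to look and compute and a shell command to move; the robot and the scene stay as the last step left them, time stands still between calls to the robot, and variables do not carry over. Pictures are saved under pics/ and viewed, at most 11 in all, crops included, and the job is handed in when it is done.

```bash
mkdir -p pics; python3 - <<'E'
from plant import get_state, viewer, ctrl
import cv2,numpy as np
s=get_state();print(s['time'],s['eef_pos'],s['tcp_rot'],s['opening'],ctrl.pinch_z)
for c in ['top','side']:
    im=viewer.read_camera(c).copy(); 
    p=viewer.camera_params(c);print(c,p)
    for n in ['hook_post','frame_mid','board']:
        for d in viewer.pinpoint(c,n): print(c,n,round(d['confidence'],2),np.round(np.array(d['xy'])*[512,384],1))
    cv2.imwrite(f'pics/{c}0.png',im)
print(viewer.camera_params('wrist'))
E
```

```text
0.0 [0.28636803 0.61051218 0.22994743] [ 2.17622410e-01  9.76032321e-01 -1.10469802e-03 -4.16704215e-04] 0.9965904473648465 0.0187
top {'fov_y': 42.81189695300952, 'cx': 256.22734541956396, 'cy': 186.67898855617133, 'xyz': array([ 0.24319613, -0.0857741 ,  1.55441667]), 'attitude': array([ 0.07575564, -0.0773219 , -0.70162001,  0.70428102])}
top hook_post 0.45 [120.3 174.7]
top frame_mid 0.88 [330. 197.]
top frame_mid 0.85 [308.6 150.7]
top frame_mid 0.82 [383.5 221.5]
top frame_mid 0.81 [318.8 237.9]
top board 0.78 [264.6 205.4]
side {'fov_y': 47.52236865433419, 'cx': 254.11149498386203, 'cy': 191.1674647733025, 'xyz': array([ 0.3400314 , -1.02064599,  1.12065922]), 'attitude': array([ 0.37684007, -0.03616628, -0.11326403,  0.91861571])}
side hook_post 0.59 [238.9 110.6]
side frame_mid 0.85 [219.6 259.3]
side frame_mid 0.75 [258.5 314.9]
side frame_mid 0.66 [307.3 237.4]
side frame_mid 0.59 [270.7 260.6]
side board 0.55 [247.8 228.2]
{'fov_y': 62.71993205106377, 'cx': 262.00562086647204, 'cy': 187.4469695262246, 'hand_eye': array([[ 1.46578344e-04,  9.65291971e-01,  2.61173103e-01,
         6.55059437e-02],
       [ 9.99999438e-01,  1.32673044e-04, -1.05158794e-03,
         3.17268196e-04],
       [-1.04974003e-03,  2.61173110e-01, -9.65291409e-01,
        -1.40394837e-01],
       [ 0.00000000e+00,  0.00000000e+00,  0.00000000e+00,
         1.00000000e+00]])}
```

View pics/top0.png

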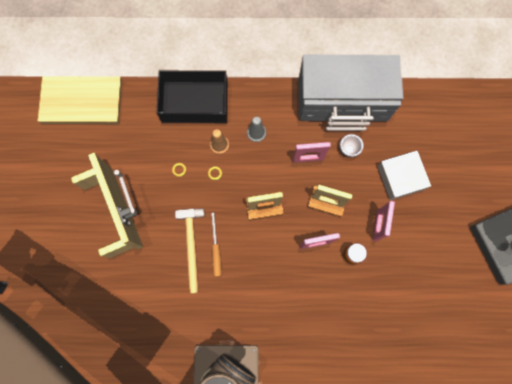

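View pics/side0.png

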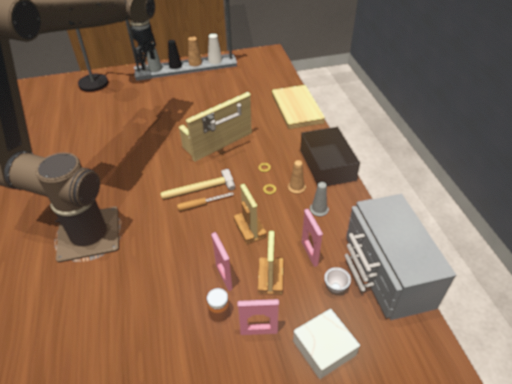

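Top: folded hook is on the panel at (125,195), post near (120,175). Frame candidates are wood (330,197), wood without a window (265,205), and pinks (310,152), (384,220), (320,240). Of these, wood (330,197) fits; next I check it in a close crop and triangulate.

```bash
cat > h.py <<'E'
from plant import get_state, viewer, ctrl
import cv2,numpy as np
from scipy.spatial.transform import Rotation as R
def cam(c,s=None):
    p=viewer.camera_params(c)
    f=192/np.tan(np.radians(p['fov_y'])/2)
    if c=='wrist':
        s=s or get_state();T=p['hand_eye'];Rt=R.from_quat(s['tcp_rot']).as_matrix()
        return f,p['cx'],p['cy'],Rt@T[:3,3]+s['eef_pos'],Rt@T[:3,:3]
    return f,p['cx'],p['cy'],p['xyz'],R.from_quat(p['attitude']).as_matrix()
def ray(C,px):
    f,cx,cy,o,M=C; d=M@np.array([(px[0]-cx)/f,-(px[1]-cy)/f,-1]); return o,d/np.linalg.norm(d)
def atz(C,px,z):
    o,d=ray(C,px); return o+d*(z-o[2])/d[2]
def tri(rs):
    A=sum(np.eye(3)-np.outer(d,d) for o,d in rs);b=sum((np.eye(3)-np.outer(d,d))@o for o,d in rs)
    return np.linalg.solve(A,b)
def proj(C,P):
    f,cx,cy,o,M=C; v=M.T@(np.array(P)-o); return np.array([cx-f*v[0]/v[2],cy+f*v[1]/v[2]])
E
python3 - <<'E'
from h import *
T,S=cam('top'),cam('side')
for n,a,b,z in [('post',(120.3,174.7),(238.9,110.6),.1825),('frame',(330,197),(270.7,260.6),.0855),('board',(264.6,205.4),(247.8,228.2),.008)]:
    print(n,tri([ray(T,a),ray(S,b)]),atz(T,a,z),atz(S,b,z))
it,is_=cv2.imread('pics/top0.png'),cv2.imread('pics/side0.png')
def crop(i,x,y,w,h,k): return cv2.resize(i[y:y+h,x:x+w],None,fx=k,fy=k,interpolation=cv2.INTER_CUBIC)
a=crop(it,235,170,130,60,3);b=crop(it,70,150,80,110,3)
c=crop(is_,225,180,75,120,3);d=crop(is_,175,85,85,80,3)
o=np.zeros((600,800,3),np.uint8)
for i,(x,y) in [(a,(0,0)),(b,(400,0)),(c,(0,190)),(d,(400,340))]:o[y:y+i.shape[0],x:x+i.shape[1]]=i
cv2.imwrite('pics/crop1.png',o)
for c in ['top','side']:
    viewer.read_camera(c)
    for d in viewer.outline_of(c,'frame_mid'):
        m=d['mask'].astype(np.uint8);print(c,np.round(d['confidence'],2),np.round(cv2.minAreaRect(cv2.findNonZero(m))[0]),cv2.minAreaRect(cv2.findNonZero(m))[1:])
E
```

```text
post [0.58275541 0.30522085 0.17693508] [0.57929152 0.30353143 0.1825    ] [0.5834192  0.29804593 0.1825    ]
frame [ 0.53759394 -0.31387913  0.08791457] [ 0.53551627 -0.31419413  0.0855    ] [ 0.54061745 -0.31187684  0.0855    ]
board [ 0.51917513 -0.11571445  0.00970618] [ 0.5226409  -0.11567634  0.008     ] [ 0.51630025 -0.11485581  0.008     ]
top 0.97 [312. 152.] ((16.915632247924805, 36.41836166381836), 84.2894058227539)
top 0.63 [383. 221.] ((15.453503608703613, 40.44215393066406), 9.462321281433105)
top 0.62 [320. 241.] ((8.38434886932373, 38.304962158203125), 80.53767395019531)
top 0.47 [265. 201.] ((12.494322776794434, 33.86619186401367), 80.53767395019531)
side 0.8 [259. 317.] ((35.05004119873047, 41.453060150146484), 87.87889862060547)
side 0.66 [312. 238.] ((54.0, 19.0), 90.0)
side 0.64 [222. 262.] ((58.63872528076172, 13.728129386901855), 78.69007110595703)
```

View pics/crop1.png

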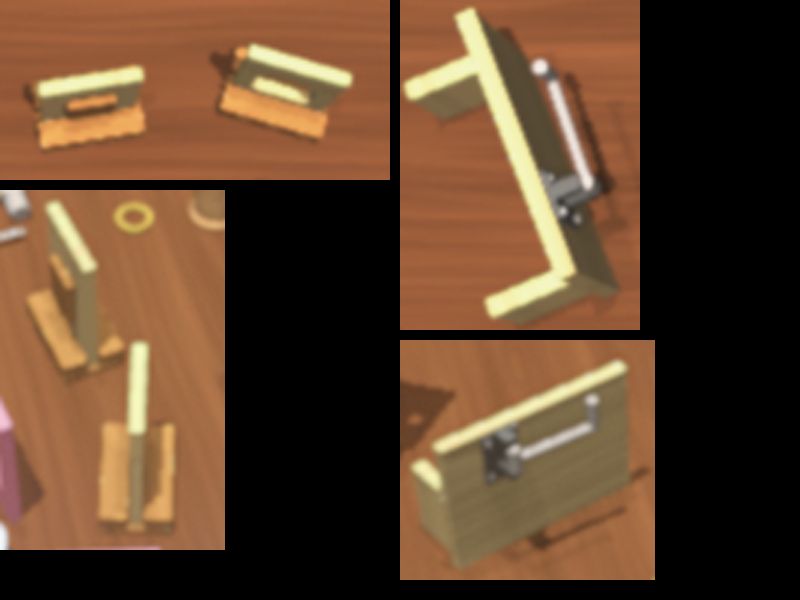

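```bash
python3 - <<'E'
from h import *
T,S=cam('top'),cam('side')
post=atz(T,(117,172.3),.2);hb=atz(T,(134,212.3),.165)
pa=atz(T,(91.7,155),.19);pb=atz(T,(125,240.7),.19)
# side: crop d origin (175,85), view at (400,340), k=3
sp=tri([ray(T,(117,172.3)),ray(S,(175+192/3,85+60/3))])
print('post',post,sp,'side-only',atz(S,(175+192/3,85+60/3),.2));print('hinge',hb,np.linalg.norm((post-hb)[:2]))
print('panel',pa,pb,np.linalg.norm(pa-pb))
u=(pa-pb)[:2];b=(post-hb)[:2];print('panel ang',np.degrees(np.arctan2(*u[::-1])),'bar ang',np.degrees(np.arctan2(*b[::-1])))
# boards: top edges from crop a (origin 235,170, k3)
for n,l,r,strip in [('left',(40,86),(143,73),(91,104)),('right',(250,50),(350,79),(280,92))]:
    A,B=[atz(T,(235+q[0]/3,170+q[1]/3),.163) for q in (l,r)]
    m=(A+B)/2;print(n,A,B,np.linalg.norm(A-B),'yaw',np.degrees(np.arctan2(*(B-A)[1::-1])))
    for z in (.008,.038,.0855,.115): 
        q=proj(T,[m[0],m[1],z]);print(z,(q-[235,170])*3, end=' ')
        q=proj(S,[m[0],m[1],z]);print('side crop',(q-[225,180])*3+[0,190])
E
```

```text
post [0.58200077 0.30840148 0.2       ] [0.58467003 0.3088916  0.19874329] side-only [0.58669792 0.30783041 0.2       ]
hinge [0.47267282 0.26218954 0.165     ] 0.11869348774608524
panel [0.6357375  0.38773637 0.19      ] [0.38845119 0.27638458 0.19      ] 0.2712005488575133
panel ang 24.241801658148823 bar ang 22.913347015913335
left [ 0.51422766 -0.06561536  0.163     ] [ 0.52742364 -0.16507194  0.163     ] 0.10032818453430621 yaw -82.44209307840661
0.008 [ 88.48895422 107.8718098 ] side crop [ 72.50288715 334.13536615]
0.038 [ 89.03532681 102.81434479] side crop [ 71.7559557  316.42816025]
0.0855 [89.9442322  94.40111659] side crop [ 70.52611473 287.27281116]
0.115 [90.53767418 88.90795657] side crop [ 69.73156495 268.4367365 ]
right [ 0.55061098 -0.26906472  0.163     ] [ 0.52231539 -0.3650149   0.163     ] 0.10003537969329562 yaw -106.4307218646508
0.008 [276.79804585  94.22636176] side crop [133.79128319 482.40085779]
0.038 [280.91526069  88.9222533 ] side crop [133.98733047 465.29484254]
0.0855 [287.76353606  80.09978551] side crop [134.31147157 437.01205927]
0.115 [292.23435434  74.34013828] side crop [134.52178055 418.66164521]
```

Right board (330,197): the lit strip sits where the sill of a window must be (predicted row 200, seen 200.7), and the network also calls it the frame. The left one carries an orange block, so it is the board. I'll confirm this from the wrist camera before gripping. Now the hook.

```bash
python3 -m handwheel '[[[0.06,0,0,-0.012,6.85],[0.06,0,0,-0.012,6.85],[0.06,0,0,-0.012,6.85],[0.06,0,0,-0.012,6.85],[0.06,0,0,-0.012,6.85],[0.06,0,0,-0.012,6.85]]]' 25; python3 -m handwheel '[[[0.06,-0.035,0.0137,0,0],[0.06,-0.035,0.0137,0,0],[0.06,-0.035,0.0137,0,0],[0.06,-0.035,0.0137,0,0],[0.06,-0.035,0.0137,0,0],[0.06,-0.035,0.0137,0,0],[0.06,-0.035,0.0137,0,0],[0.06,-0.035,0.0137,0,0],[0.06,-0.035,0.0137,0,0],[0.06,-0.035,0.0137,0,0],[0.06,-0.035,0.0137,0,0],[0.06,0,0,0,0]]]'
cat > post.py <<'E'
from h import *
import sys
s=get_state();C=cam('wrist',s);im=viewer.read_camera('wrist').copy();print(s['eef_pos'])
for d in viewer.pinpoint('wrist','hook_post'):
    q=np.array(d['xy'])*[512,384];P=atz(C,q,.1825);Rt=R.from_quat(s['tcp_rot']).as_matrix()
    print(d['confidence'],q,P,'tool',Rt.T@(P-s['eef_pos']))
cv2.imwrite('pics/'+sys.argv[1],im)
E
python3 post.py w1.png
```

```text
time: 1.1
eef_pos: [0.2867, 0.611, 0.304]
tcp_rot: [0.549, 0.836, 0.0, -0.0]
contact_force: [0.6, -0.6, 0.0]
opening: 0.701
finger_force: 0.0
time: 2.1
eef_pos: [0.584, 0.3142, 0.3029]
tcp_rot: [0.549, 0.836, -0.001, 0.001]
contact_force: [0.3, 0.8, 0.5]
opening: 0.705
finger_force: 0.0
[0.58399107 0.31416181 0.30291931]
0.66 [257.9968 184.0128] [0.5823583  0.31145162 0.1825    ] tool [-0.00148034 -0.00265672  0.12042247]
```

View pics/w1.png

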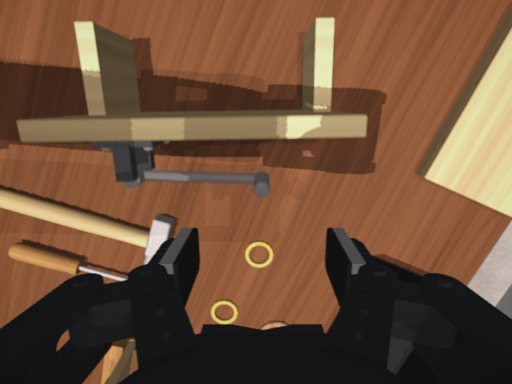

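The wrist view shows the folded hook with its post at (261,184) and its hinge at (130,165), with the panel behind. The network's position agrees, and the height and reach are consistent. Descend and grip the post.

```bash
python3 -m handwheel '[[[0.06,-0.0015,-0.002,0.03,0],[0.06,0,0,0.03,0],[0.06,0,0,0.03,0],[0.06,0,0,0.03,0],[0.06,0,0,0.01,0],[0.05,0,0,0,0],[0.0,0,0,0,0],[0.0,0,0,0,0],[0.0,0,0,0,0],[0.0,0,0,0,0],[0.0,0,0,0,0],[0.0,0,0,0,0]]]' 25
```

```text
time: 3.2
eef_pos: [0.5817, 0.3188, 0.1769]
tcp_rot: [0.546, 0.838, 0.005, 0.003]
contact_force: [4.6, 3.7, -1.0]
opening: 0.15
finger_force: 26.0
```

```bash
python3 -m handwheel '[[[0,-0.0159,-0.0018,0,0],[0,-0.0155,-0.004,0,0],[0,-0.0148,-0.0061,0,0],[0,-0.0138,-0.0081,0,0],[0,-0.0126,-0.01,0,0],[0,0,0,0,0]]]'
```

```text
time: 3.7
eef_pos: [0.5858, 0.2355, 0.1769]
tcp_rot: [0.547, 0.837, 0.004, 0.007]
contact_force: [11.1, -4.2, -3.5]
opening: 0.152
finger_force: 26.4
```

```bash
python3 -m handwheel '[[[0,-0.014,-0.0096,0,0],[0,-0.0098,-0.0131,0,0],[0,-0.0079,-0.0142,0,0],[0,-0.0058,-0.0151,0,0],[0,-0.0032,-0.0157,0,0],[0,-0.001,-0.016,0,0],[0,0,-0.003,0,0],[0,0,0,0,0]]]'
```

```text
time: 4.37
eef_pos: [0.5249, 0.1647, 0.1772]
tcp_rot: [0.547, 0.837, 0.007, 0.01]
contact_force: [17.4, -0.8, -7.7]
opening: 0.153
finger_force: 26.6
```

```bash
python3 -m handwheel '[[[0.05,0,0.003,0,0],[0.05,0,0,0,0],[0.05,0,0,0,0],[0.05,0,0,0,0],[0.05,0,0,-0.035,0],[0.05,0,0,-0.035,0],[0.05,0,0,-0.035,0],[0.05,0,0,-0.035,0],[0.05,0,0,0,0]]]'; python3 post.py w2.png
```

```text
time: 5.12
eef_pos: [0.5235, 0.1675, 0.3231]
tcp_rot: [0.546, 0.838, 0.005, 0.006]
contact_force: [0.1, -0.2, 1.5]
opening: 0.586
finger_force: 0.0
[0.52345349 0.16748759 0.32308318]
0.86 [261.12  180.096] [0.52673554 0.16502428 0.1825    ] tool [-2.97314290e-03 -3.44917942e-05  1.40611627e-01]
```

View pics/w2.png

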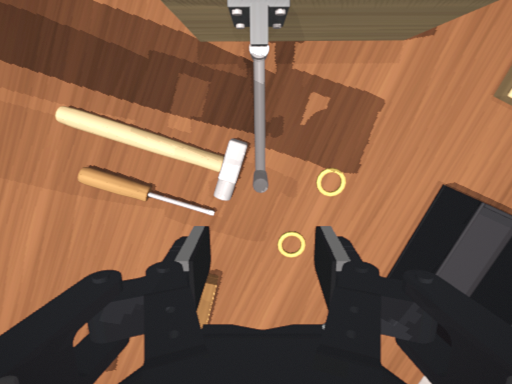

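The bar runs from (260,50) to (261,182), square to the panel, with the post at (0.527,0.165). Next I move to view the frame's face obliquely.

```bash
python3 -m handwheel '[[[0.05,-0.0298,-0.0221,0,0],[0.05,-0.0298,-0.0221,0,0],[0.05,-0.0298,-0.0221,0,0],[0.05,-0.0298,-0.0221,0,0],[0.05,-0.0298,-0.0221,0,0],[0.05,-0.0298,-0.0221,0,0],[0.05,-0.0298,-0.0221,0,0],[0.05,-0.0298,-0.0221,0,0],[0.05,-0.0298,-0.0221,0,0],[0.05,-0.0298,-0.0221,0,0],[0.05,-0.0298,-0.0221,0,0],[0.05,-0.0298,-0.0221,0,0]]]'; python3 -m handwheel '[[[0.05,-0.0298,-0.0221,0,0],[0.05,-0.0298,-0.0221,0,0],[0.05,-0.0298,-0.0221,0,0],[0.05,0,0,0,0]]]'
cat > fr.py <<'E'
from h import *
import sys
s=get_state();C=cam('wrist',s);im=viewer.read_camera('wrist').copy();print(s['eef_pos'],s['tcp_rot'])
Rt=R.from_quat(s['tcp_rot']).as_matrix()
for n,z in [('frame_mid',float(sys.argv[2])),('board',float(sys.argv[2])-.0775)]:
  for d in viewer.pinpoint('wrist',n):
    q=np.array(d['xy'])*[512,384];P=atz(C,q,z)
    print(n,d['confidence'],q,P,'tool',Rt.T@(P-s['eef_pos']))
cv2.imwrite('pics/'+sys.argv[1],im)
E
python3 fr.py w3.png 0.0855
```

```text
time: 6.22
eef_pos: [0.4204, -0.2682, 0.311]
tcp_rot: [0.546, 0.838, 0.0, -0.002]
contact_force: [0.8, -0.2, 0.3]
opening: 0.584
finger_force: 0.0
time: 6.55
eef_pos: [0.3947, -0.3801, 0.3102]
tcp_rot: [0.549, 0.836, -0.0, -0.002]
contact_force: [-1.2, -0.1, 0.3]
opening: 0.583
finger_force: 0.0
[ 0.3946933  -0.38013118  0.31018567] [ 5.48674201e-01  8.36033426e-01 -3.47057626e-04 -2.14750172e-03]
frame_mid 0.91 [397.824  162.0096] [ 0.54162962 -0.31738453  0.0855    ] tool [-0.00162265  0.16042967  0.22421143]
frame_mid 0.88 [308.6848  81.984 ] [ 0.40698423 -0.27848725  0.0855    ] tool [0.08763848 0.05238124 0.22481528]
frame_mid 0.7 [281.7024 241.6128] [ 0.45843078 -0.46402333  0.0855    ] tool [-0.10304709  0.02575204  0.22428139]
```

View pics/w3.png

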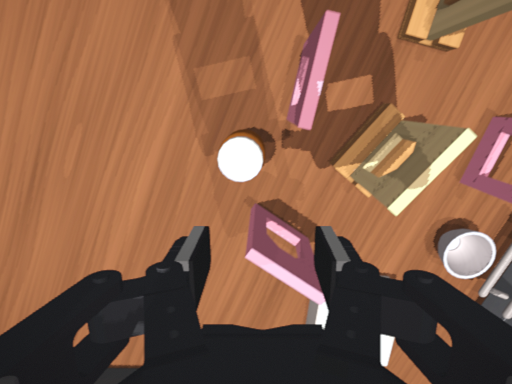

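The wooden board at (400,160) has a see-through window and sill, so it is the frame. Its top edge runs (395,208)–(470,133).

```bash
python3 - <<'E'
from h import *
s=get_state();C=cam('wrist',s)
cs=[atz(C,q,.163) for q in [(391,206),(467,129),(476,134),(397,215)]]
for c in cs: print(c)
print(np.mean(cs,0)); e=(cs[1]+cs[2]-cs[0]-cs[3])/2; print(np.linalg.norm(e),np.degrees(np.arctan2(e[1],e[0])))
E
```

```text
[ 0.52331416 -0.35210982  0.163     ]
[ 0.54983946 -0.26049848  0.163     ]
[ 0.55982002 -0.26100659  0.163     ]
[ 0.533236   -0.35779097  0.163     ]
[ 0.54155241 -0.30785146  0.163     ]
0.09786923634902933 74.25669570789417
```

```bash
python3 -m handwheel '[[[0.05,0,0,0,6.6],[0.05,0,0,0,6.6],[0.05,0,0,0,6.6],[0.05,0,0,0,6.6],[0.05,0,0,0,6.6],[0.05,0,0,0,6.6],[0.05,0.0208,0.0243,0,0],[0.05,0.0208,0.0243,0,0],[0.05,0.0208,0.0243,0,0],[0.05,0.0208,0.0243,0,0],[0.05,0.0208,0.0243,0,0],[0.05,0,0,0,0]]]'; python3 fr.py w4.png 0.0855
```

```text
time: 7.7
eef_pos: [0.5463, -0.3038, 0.3123]
tcp_rot: [0.796, 0.606, 0.001, -0.001]
contact_force: [-0.8, 0.1, -0.4]
opening: 0.586
finger_force: 0.0
[ 0.54632393 -0.30383915  0.31228524] [ 0.79571303  0.60567219  0.00112888 -0.00082885]
frame_mid 0.84 [364.1856  86.8992] [ 0.67900919 -0.25351937  0.0855    ] tool [0.08320385 0.11448106 0.22702469]
frame_mid 0.74 [235.776  293.9904] [ 0.46623636 -0.46627153  0.0855    ] tool [-0.17852946 -0.03394698  0.2262845 ]
frame_mid 0.7 [146.176  168.1152] [ 0.4124889  -0.27527699  0.0855    ] tool [-0.00874754 -0.13661917  0.22675502]
frame_mid 0.62 [203.3152  14.208 ] [ 0.52927006 -0.13647374  0.0855    ] tool [ 0.15614337 -0.06102186  0.22722046]
board 0.88 [204.8     13.4016] [ 0.52408687 -0.1140918   0.008     ] tool [ 0.17611946 -0.07198239  0.30477618]
```

View pics/w4.png

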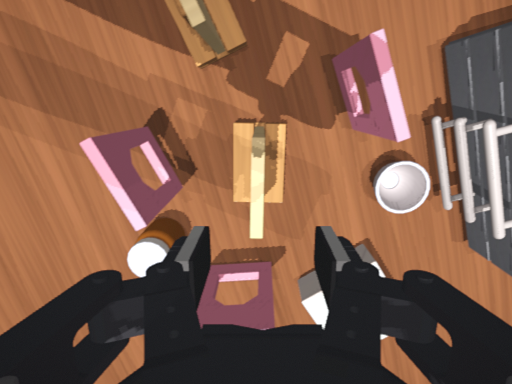

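The frame is edge-on below the gripper, its top edge running from about (259,125) to (257,238), nearly aligned with the closing line's normal.

```bash
python3 - <<'E'
from h import *
s=get_state();C=cam('wrist',s);Rt=R.from_quat(s['tcp_rot']).as_matrix()
for q,z in [((257,238),.163),((259,125),.163),((259.5,120),.028),((260,203),.028)]:
    P=atz(C,q,z);print(P,Rt.T@(P-s['eef_pos']))
E
```

```text
[ 0.52092604 -0.36738212  0.163     ] [-0.06397657 -0.00433617  0.14962999]
[ 0.55299294 -0.26148297  0.163     ] [ 0.0466483  -0.00208788  0.14966932]
[ 0.55180215 -0.26363766  0.028     ] [ 0.04419951 -0.00243405  0.28466911]
[ 0.52118134 -0.3745096   0.028     ] [-0.07082214 -0.00194593  0.28462366]
```

```bash
python3 -m handwheel '[[[0.05,-0.0125,-0.003,0.025,0],[0.05,0,0,0.033,0],[0.05,0,0,0.033,0],[0.05,0,0,0.033,0],[0.05,0,0,0.033,0],[0.05,0,0,0.03,0],[0.05,0,0,0,0],[0.0,0,0,0,0],[0.0,0,0,0,0],[0.0,0,0,0,0],[0.0,0,0,0,0],[0.0,0,0,0,0]]]' 40
```

```text
time: 8.85
eef_pos: [0.5376, -0.3216, 0.1299]
tcp_rot: [0.798, 0.603, 0.0, 0.003]
contact_force: [-1.1, 0.0, 6.6]
opening: 0.137
finger_force: 41.9
```

Gripped (about 12 mm). Lift straight up and check the grip.

```bash
python3 -m handwheel '[[[0,0,0,-0.02,0],[0,0,0,-0.03,0],[0,0,0,-0.04,0],[0,0,0,-0.04,0],[0,0,0,-0.04,0],[0,0,0,-0.04,0],[0,0,0,0,0]]]'; python3 -m handwheel '[[[0,0.0349,-0.0088,0,0],[0,0.0349,-0.0088,0,0],[0,0.0349,-0.0088,0,0],[0,0.0349,-0.0088,0,0],[0,0.0349,-0.0088,0,0],[0,0.0349,-0.0088,0,0],[0,0.0349,-0.0088,0,0],[0,0.0349,-0.0088,0,0],[0,0.0349,-0.0088,0,0],[0,0.0349,-0.0088,0,0],[0,0.0349,-0.0088,0,0],[0,0.0349,-0.0088,0,0]]]';  python3 -m handwheel '[[[0,0,0,0,6.27],[0,0,0,0,6.27],[0,0,0,0,6.27],[0,0,0,0,6.27],[0,0,0,0,6.27],[0,0,0,0,6.27],[0,0,0,0,6.27],[0,0,0,0,6.27],[0,0,0,0,0]]]'
python3 post.py w5.png; python3 - <<'E'
from h import *
cv2.imwrite('pics/s5.png',viewer.read_camera('side'))
T=cam('side')
for n in('frame_mid','hook_post'):
  for d in viewer.pinpoint('side',n): print(n,d['confidence'],np.array(d['xy'])*[512,384])
a=cv2.imread('pics/w5.png');b=cv2.imread('pics/s5.png')[40:232,150:406]
b=cv2.resize(b,None,fx=2,fy=2,interpolation=cv2.INTER_CUBIC)
cv2.imwrite('pics/c5.png',np.hstack([cv2.resize(a,(400,300)),cv2.resize(b,(400,300))]))
E
```

```text
time: 9.43
eef_pos: [0.5388, -0.3221, 0.3488]
tcp_rot: [0.798, 0.603, 0.002, 0.009]
contact_force: [0.8, -0.5, 1.1]
opening: 0.136
finger_force: 40.9
time: 10.43
eef_pos: [0.5485, 0.1134, 0.3364]
tcp_rot: [0.798, 0.603, 0.0, 0.0]
contact_force: [0.3, -0.6, -2.6]
opening: 0.133
finger_force: 40.7
time: 11.18
eef_pos: [0.5487, 0.1116, 0.3362]
tcp_rot: [0.978, 0.207, 0.0, -0.0]
contact_force: [0.1, -0.2, -1.7]
opening: 0.133
finger_force: 40.7
[0.5487045  0.11163638 0.33621514]
0.63 [201.216  175.9104] [0.52403318 0.16432902 0.1825    ] tool [-0.00120902 -0.05815561  0.15372052]
frame_mid 0.74 [221.184  262.3104]
frame_mid 0.66 [243.0976 114.5856]
frame_mid 0.64 [258.816  318.2976]
hook_post 0.48 [231.0144 139.5072]
```

View pics/c5.png

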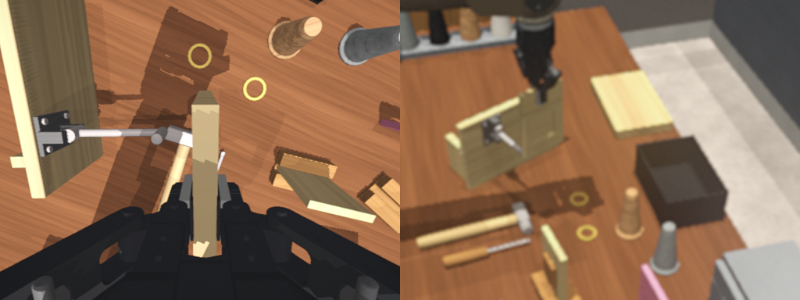

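```bash
python3 - <<'E'
from h import *
s=get_state();S=cam('side');Rt=R.from_quat(s['tcp_rot']).as_matrix()
for zz in (.03,.0445,.06): print(zz,proj(S,s['eef_pos']+Rt@[.005,0,zz]))
# frame top edge seen in wrist (512-px): near end/far end
C=cam('wrist',s)
for q in [(263,124),(261,330)]:
    P=atz(C,q,s['eef_pos'][2]+.033);print(Rt.T@(P-s['eef_pos']))
m=[d for d in viewer.outline_of('side','frame_mid')]
for d in m: print(d['confidence'],np.array(d['extent'])*[512,384,512,384])
E
```

```text
0.03 [240.24342132 112.33890642]
0.0445 [240.43153735 116.08645819]
0.06 [240.62957616 120.0316866 ]
[ 0.05916781  0.00022777 -0.03299701]
[-0.02201797 -0.00049685 -0.03300111]
0.94 [235.9808 298.7904  43.9808  36.9024]
0.87 [227.1744  89.8176  27.5968  51.9936]
0.69 [211.3024 237.8112  22.3232  49.9968]
0.63 [301.5168 210.0864  22.3744  55.104 ]
```

```bash
python3 -m handwheel '[[[0,-0.0045,0,0.028,0],[0,-0.0045,0,0.028,0],[0,0,0,0.028,0],[0,0,0,0.027,0],[0,0,0,0,0],[0,0,0,0,0]]]'
```

```text
time: 11.98
eef_pos: [0.5397, 0.1078, 0.2239]
tcp_rot: [0.978, 0.208, -0.002, -0.0]
contact_force: [0.4, -0.4, -0.7]
opening: 0.136
finger_force: 40.6
```

```bash
python3 -m handwheel '[[[0,0,0,-0.005,0],[0,0,-0.016,0,0],[0,0,-0.016,0,0],[0,0,-0.016,0,0],[0,0,-0.016,0,0],[0,0,0,0,0]]]'; python3 post.py w6.png
python3 - <<'E'
from h import *
s=viewer.read_camera('side')[70:190,160:320];a=cv2.imread('pics/w6.png')
cv2.imwrite('pics/c6.png',np.hstack([cv2.resize(a,(400,300)),cv2.resize(s,(400,300),interpolation=cv2.INTER_CUBIC)]))
E
```

```text
time: 12.48
eef_pos: [0.5154, 0.1686, 0.2341]
tcp_rot: [0.978, 0.209, 0.003, -0.0]
contact_force: [-0.8, 0.5, -2.3]
opening: 0.137
finger_force: 40.7
[0.51538217 0.16855154 0.23413446]
```

View pics/c6.png

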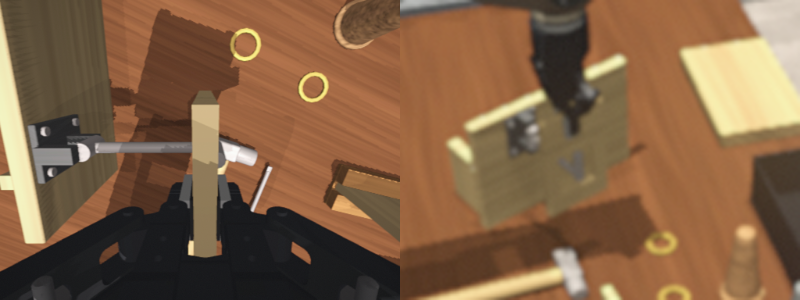

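The side view shows the post inside the frame's window with no contact force, so the threading is going well. Continue inward, then lower.

```bash
python3 -m handwheel '[[[0,0,-0.014,0.003,0],[0,0,-0.015,0.003,0],[0,0,-0.015,0,0],[0,0,0,0,0],[0,0,0,0.01,0],[0,0,0,0.01,0],[0,0,0,0.008,0],[0,0,0,0.004,0],[0,0,0,0,0]]]'
```

```text
time: 13.38
eef_pos: [0.4959, 0.2057, 0.1901]
tcp_rot: [0.978, 0.207, -0.002, 0.0]
contact_force: [-0.5, -0.4, -2.0]
opening: 0.135
finger_force: 40.7
```

```bash
python3 - <<'E'
from h import *
s=viewer.read_camera('side')[70:190,160:320];a=viewer.read_camera('wrist')
for n in('frame_mid','hook_post'):
  for d in viewer.pinpoint('side',n)[:4]: print(n,d['confidence'],np.array(d['xy'])*[512,384])
st=get_state();print(proj(cam('side'),st['eef_pos']-[0,0,.0445]))
cv2.imwrite('pics/c7.png',np.hstack([cv2.resize(a,(400,300)),cv2.resize(s,(400,300),interpolation=cv2.INTER_CUBIC)]))
E
```

```text
frame_mid 0.84 [222.4128 136.0896]
frame_mid 0.75 [310.5792 236.6976]
frame_mid 0.59 [222.4128 264.    ]
frame_mid 0.58 [257.1776 316.416 ]
hook_post 0.63 [250.88   227.2128]
hook_post 0.48 [231.1168 137.3184]
[221.14876218 136.74438986]
```

View pics/c7.png

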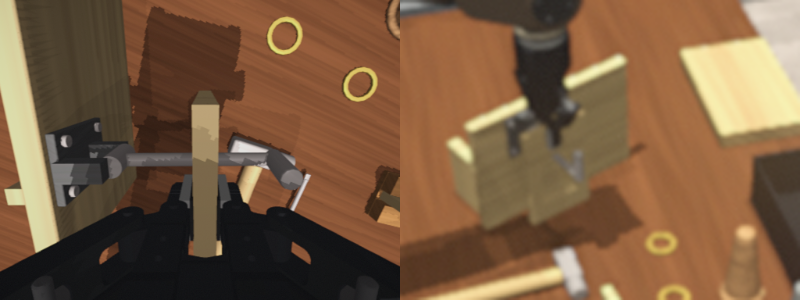

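The frame hangs around the bar midway between hinge and post, about 10 mm above resting. Lower gently.

```bash
python3 -m handwheel '[[[0,0,0,0.004,0],[0,0,0,0.003,0],[0,0,0,0,0],[0,0,0,0,0]]]'; python3 -m handwheel '[[[0,0,0,0.002,0],[0,0,0,0.002,0],[0,0,0,0,0]]]'
```

```text
time: 13.92
eef_pos: [0.4966, 0.2065, 0.185]
tcp_rot: [0.978, 0.208, -0.0, -0.0]
contact_force: [0.1, -0.3, -1.4]
opening: 0.135
finger_force: 40.7
time: 14.17
eef_pos: [0.4965, 0.2065, 0.1808]
tcp_rot: [0.978, 0.208, -0.0, 0.0]
contact_force: [0.1, -0.4, -1.8]
opening: 0.136
finger_force: 40.7
```

```bash
python3 -m handwheel '[[[0,0,0,0.002,0],[0,0,0,0.001,0],[0,0,0,0,0]]]'; python3 -m handwheel '[[[0,0,0,0.002,0],[0,0,0,0,0]]]'
```

```text
time: 14.42
eef_pos: [0.4973, 0.2067, 0.1797]
tcp_rot: [0.978, 0.208, 0.001, -0.0]
contact_force: [-1.0, -0.3, 3.5]
opening: 0.133
finger_force: 41.6
time: 14.58
eef_pos: [0.4985, 0.2073, 0.1795]
tcp_rot: [0.978, 0.208, 0.003, -0.0]
contact_force: [-2.1, 1.2, 9.3]
opening: 0.128
finger_force: 42.3
```

Contact at 9 N means the lintel rests on the bar. Release and withdraw straight up.

```bash
python3 -m handwheel '[[[0,0,0,-0.001,0],[0.008,0,0,0,0],[0.016,0,0,0,0],[0.024,0,0,0,0],[0.032,0,0,0,0],[0.032,0,0,0,0],[0.032,0,0,0,0],[0.032,0,0,-0.01,0],[0.032,0,0,-0.025,0],[0.032,0,0,-0.035,0],[0.032,0,0,-0.04,0],[0.032,0,0,-0.04,0]]]'; python3 -m handwheel '[[[0.032,0,0.03,0,0],[0.032,0,0.03,0,0],[0.032,0,0.03,0,0],[0.032,0,0,0,0],[0.032,0,0,0,0]]]'
python3 post.py w8.png
python3 - <<'E'
from h import *
s=viewer.read_camera('side')[70:190,160:320];a=cv2.imread('pics/w8.png')
for n in('frame_mid','hook_post'):
  for d in viewer.pinpoint('side',n)[:4]: print(n,d['confidence'],np.array(d['xy'])*[512,384])
cv2.imwrite('pics/c8.png',np.hstack([cv2.resize(a,(400,300)),cv2.resize(s,(400,300),interpolation=cv2.INTER_CUBIC)]))
E
```

```text
time: 15.58
eef_pos: [0.4962, 0.2064, 0.3291]
tcp_rot: [0.978, 0.208, -0.001, 0.0]
contact_force: [0.4, -0.9, 0.6]
opening: 0.372
finger_force: 0.0
time: 16.0
eef_pos: [0.5337, 0.1232, 0.3278]
tcp_rot: [0.978, 0.207, 0.0, -0.0]
contact_force: [0.5, 1.5, 0.4]
opening: 0.372
finger_force: 0.0
[0.53374673 0.12316151 0.32783005]
0.83 [217.1904 163.3152] [0.52860636 0.16598486 0.1825    ] tool [ 0.01257586 -0.04122291  0.14533962]
frame_mid 0.79 [256.2048 319.6032]
frame_mid 0.63 [221.184 261.888]
frame_mid 0.56 [224.9216 137.8176]
frame_mid 0.42 [234.3936 133.0944]
hook_post 0.43 [231.0144 137.3952]
```

View pics/c8.png

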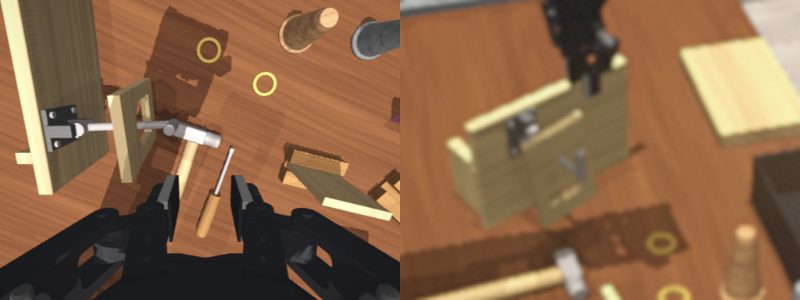

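The frame hangs on the bar, clear of the gripper. Final numeric check of its centre.

```bash
python3 - <<'E'
from h import *
s=get_state();C=cam('wrist',s);Rt=R.from_quat(s['tcp_rot']).as_matrix()
for q,z in [((145,122),.213),((157,231),.213),((219,163),.1825),((110,164),.16)]: print(Rt.T@(atz(C,q,z)-s['eef_pos']))
viewer.read_camera('wrist')
for d in viewer.pinpoint('wrist','frame_mid'):
    q=np.array(d['xy'])*[512,384];print(d['confidence'],q,Rt.T@(atz(C,q,.1355)-s['eef_pos']))
E
```

```text
[ 0.0515646  -0.09281879  0.11445571]
[-0.0413324  -0.09126821  0.11445124]
[ 0.01294374 -0.03949031  0.14494345]
[ 0.00775944 -0.15068564  0.16746518]
0.84 [178.5856 160.2048] [ 0.0072528  -0.08898378  0.19195297]
```

```bash
python3 -m handwheel '[[[0.032,0,0,0,0],[0.032,0,0,0,0],[0.032,0,0,0,0],[0.032,0,0,0,0],[0.032,0,0,0,0],[0.032,0,0,0,0]]]' && python3 -c "
from plant import sign_off;print(sign_off())"
```

```text
time: 16.85
eef_pos: [0.5334, 0.1243, 0.3273]
tcp_rot: [0.978, 0.208, -0.0, 0.0]
contact_force: [0.5, -0.8, -1.2]
opening: 0.374
finger_force: 0.0
the job is handed in; nothing more can be done
None
```

I swung the hook out square, hung the forming frame by its window on the bar about 50 mm in from the post, let go with the gripper clear, and never touched the other board; I handed the job in at 16.9 s, and no verdict came back.

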